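Fill the sample crate

TASK

The covered sample crate on the lab bench still has two empty cells. Take the two loose amber bottles that match those already in the crate (not the squat jar or the bigger bottle) and stand one upright in each empty cell, down on the crate's floor.

Things in the scene. Friction and masses are not known exactly. Their poses are not given: they have to be found in the camera images.
- bottle0_mid (a point): Centre, half-way up (47.5 mm over its underside), of one loose sample bottle: amber glass, round, 44 mm across, straight-sided up to 57 mm, then a sloping shoulder, 95 mm tall, white cap, 0.15 to 0.31 kg, upright on the bench (z = 0), left of the crate. z axis up; yaw is of no matter. Same make as the four bottles in the crate.
- bottle1_mid (a point): Centre of the other loose sample bottle, the same in all sizes as the first. Among these two stand a squat amber jar (62 mm tall) and a bigger amber bottle (150 mm tall), both 68 mm across, which do not belong in the crate.
- opening0 (a point): Centre of one empty round opening, 64 mm across, in the crate's cover, on the cover's top face, 26 mm above the bench. The floor is 21 mm below it; a bottle standing there has its centre 26.5 mm above it. z axis up, x along the crate's short side, y along its long side. The next openings are 85 mm away along x and y; bottles in them leave a 41 mm gap on each side.
- opening1 (a point): Centre of the other empty opening, the same as the first. The crate is fixed on the bench, 195 x 280 mm, with low grey sides, a black floor and a fixed white cover 8 mm thick with 2 x 3 openings: four hold bottles that stick out, two show the black floor.
There are look-alikes about, which are no part of the job. What is shaped like the part that bears bottle0_mid but red is not meant. What is shaped like the part that bears bottle1_mid but turquoise is not meant.

How it is judged:
By the outcome, as a careful person would: the job done as asked, in the order asked, and still so for the second after the job is handed in, with the robot touching nothing.
It also fails if it takes over 59 s, if anything falls off the work surface, if the arm or the gripper's body presses on something with over 40 N, if the wrist force passes 120 N, or if a joint passes its speed limit or range.

ROBOT

A 7-joint arm with a two-finger parallel gripper is mounted at the origin on the work surface. World frame = base frame: x ahead of the robot, y to its left, z up, the work surface at z = 0. Lengths are in m, angles in rad, forces in N, time in s.
With the tool pointing down it reaches from about 0.425 to 0.875 m from the base axis. Payload 4.7 kg.
Tool frame: the origin (TCP) lies at the very end of the fingers, on their centre line; the grasp point (between the pads) lies 19 mm behind it (manip.grasp_offset is the distance from the TCP to the grasp point, in m); z points along the fingers, y is the line along which they close (so a half turn about z gives the same grasp; the last joint's range is limited). The gripper opens to 87 mm and grips with 3 to 60 N. Pads are 19 mm wide; open, the fingers measure 117 mm over their backs; the gripper's body (75 mm by 190 mm) begins 51 mm behind the grasp point.
Start: joints at [1.134, 0.321, -0.07, 1.45, 0.023, 1.371, -0.057], TCP at [0.283, -0.585, 0.223] pointing down, gripper open.
Joint ranges: [-2.86, 2.86], [-0.3, 2.09], [-1.38, 1.24], [0.06, 2.45], [-1.56, 4.7], [0.09, 2.05], [-2.69, 2.69]. Speed limits (rad/s): [2.57, 2.57, 3.14, 3.14, 3.14, 3.14, 3.14].

INTERFACE

Orientations are given as a rotation vector (axis times angle).
In Python, from rig import manip, viewer gives the robot as it stands.
- The arm moves only by the tool move_arm, never from a script. Its argument "targets" is text: rows parted by semicolons, each of 7 numbers parted by spaces: the opening, from 0 (shut) to 1 (fully open), then the shift along the tool's x, y, z in m, then the turn, a rotation vector about the tool's x, y, z in degrees. In form: gripper dx dy dz wx wy wz; .... A call has 1 to 5 rows; each row shifts and turns the commanded pose from where the row before left it, along the tool's axes as they then stand; what a row does not reach is not made up. A row lasts 1/8 s, in which the tool goes at most 62.5 mm and 10.7 degrees, less where a joint would pass 70% of its speed; a pose out of reach is approached as far as the arm can. A call with a gripper value outside its range is refused whole. The fingers move at their own pace and stop on an object; "force" is the grip in N (left out, the last holds). Time passes only in rows, so rows that do not move let the fingers close. It gives the time, the measured TCP pose, the force, the opening and the grip force at its end, in the units of the state.
- manip.get_state(): the state, without advancing time (a new reading comes with each control period).
- viewer.capture(name): name is "side" or "top"; returns a dict with "img" (400x640x3 uint8, red, green, blue), "fovy" (degrees; the focal length in pixels is half the picture's height over the tangent of half this angle, whatever the lens; pixels are square), "cx", "cy" (the principal point, pixels), "D" ([k1, k2, p1, p2, k3] as OpenCV has them; the pictures are not rectified), "rvec" (rotation vector, rad) and "tvec" (3), from world to camera coordinates, as OpenCV has them. Camera axes: x right, y down, z forward; pixel columns grow to the right and rows downward; lengths in m; the calibration is good to about 2 mm. A picture is of the moment at which its call begins. There is no depth.
- manip.job_done(): hands the job in; it is judged then, once.
Trained networks look in the newest picture that a camera, given by its name, has taken for a name from the list of things; names that differ only in an ending like _2 or _b are one class to them, and where a whole thing is asked for, a point or a joint stands for the part that bears it (a point fixed in the world has none). Each returns a list of dicts, best first, with "confidence" (0 to 1); they miss things now and then, are a little off and sometimes report something else, mostly with a low value. They report only what shows in the picture. A call takes as long as a camera call. They do not tell look-alikes from the thing itself.
- viewer.search_frame(label, camera): "bbox" ([left, top, right, bottom] in pixels, round what is visible of it).
- viewer.masks_of(label, camera): "pixels" (400x640 bool, what is visible of it) and "bbox" ([left, top, right, bottom] in pixels, round what is visible of it).
The state is a dict: "t": time; "qpos": joint angles; "joint_velocities": joint speeds; "effort": joint torques, N m; "ee_pos": TCP position; "ee_rot": TCP orientation; "force": force on the tool from outside, world axes, zero at the start; "torque": the same for the moment, N m; "width": finger opening in m; "gripper_force": force on a finger pad.
Only numpy, scipy, OpenCV 4.12 (cv2) and the standard library are available. Lean on these libraries where they do the work, as an engineer would, in place of code of your own. Each camera call takes 0.05 s, during which the arm holds its last target. There are 200 camera calls.

## Working session

There is one attempt and no reset: what is moved stays moved. The work goes in short steps, Python scripts to look and compute and a tool call to move; the robot and the scene stay as the last step left them, time stands still between calls to the robot, and variables do not carry over. Pictures are saved under pics/ and viewed, at most 10 in all, crops included, and the job is handed in when it is done.

Besides the shell and the picture viewer there is one more tool, called by a JSON object that holds its "method" and its "body", one argument or row to a line. move_arm: Moves the arm, as the interface text tells. Its arguments: {"type":"object","properties":{"targets":{"type":"string"},"force":{"type":"number"}},"required":["targets"]}

```bash
mkdir -p pics
cat > h.py <<'E'
import numpy as np, cv2
from rig import manip, viewer
def cam(c):
    f=200/np.tan(np.radians(c["fovy"])/2)
    return np.array([[f,0,c["cx"]],[0,f,c["cy"]],[0,0,1.]]),np.array(c["D"],float),cv2.Rodrigues(np.array(c["rvec"],float))[0],np.array(c["tvec"],float)
def back(c,uv,z):
    K,D,R,t=cam(c); p=cv2.undistortPoints(np.array(uv,float).reshape(-1,1,2),K,D).reshape(-1,2)
    d=np.c_[p,np.ones(len(p))]@R; o=-R.T@t
    return o+d*((z-o[2])/d[:,2])[:,None]
def proj(c,X):
    K,D,R,t=cam(c); return cv2.projectPoints(np.array(X,float).reshape(-1,3),c_r(c),t,K,D)[0].reshape(-1,2)
def c_r(c): return np.array(c["rvec"],float)
def save(n,img): cv2.imwrite(n,img[:,:,::-1])
E
python3 - <<'E'
from h import *
print(manip.get_state(), manip.grasp_offset)
for n in ("top","side"):
    c=viewer.capture(n); save(f"pics/{n}0.png",c["img"])
    _,_,R,t=cam(c); print(n,"campos",-R.T@t,c["fovy"])
    for l in ("bottle0_mid","bottle1_mid","opening0"):
        for d in viewer.masks_of(l,n): 
            print(n,l,round(d["confidence"],2),d["bbox"],d["pixels"].sum())
E
```

```text
{'t': 0.0, 'qpos': array([ 1.13413072,  0.32182634, -0.07007663,  1.45166534,  0.02264169,
        1.37077844, -0.0568722 ]), 'joint_velocities': array([ 7.95784808e-04, -1.89206816e-04, -2.83959738e-04,  5.23388169e-04,
        1.10334038e-03,  1.94755846e-04,  6.03183342e-05]), 'effort': array([ 1.52195648e-04, -4.91282701e+01, -4.04270198e-01, -3.12522376e+01,
       -6.42093318e-02,  4.38585004e-02,  1.80619727e-04]), 'ee_pos': array([ 0.28287647, -0.58461597,  0.22146413]), 'ee_rot': array([-3.06035576e+00, -7.01767744e-01,  8.76170476e-04]), 'force': array([-0.80755613,  0.52267144, -0.53257316]), 'torque': array([ 0.04721918, -0.02759277,  0.01397954]), 'gripper_force': 0.0, 'width': 0.08709021966219639} 0.0187
top campos [0.36567187 0.03340206 0.99653635] 53.653206554649
top bottle0_mid 0.82 [223.4, 119.5, 248.5, 146.8] 384
top bottle0_mid 0.59 [207.4, 172.7, 227.1, 195.2] 374
top bottle1_mid 0.86 [210.9, 224.9, 233.6, 249.4] 360
top bottle1_mid 0.7 [190.2, 260.3, 212.1, 283.5] 340
top opening0 0.62 [364.5, 213.8, 374.6, 220.9] 62
side campos [ 0.22283874 -0.47770313  0.55275925] 53.0096894106202
side bottle0_mid 0.9 [276.4, 120.8, 295.2, 166.0] 597
side bottle0_mid 0.58 [335.4, 114.0, 349.4, 156.5] 554
side bottle1_mid 0.66 [223.4, 142.9, 248.8, 184.3] 661
side bottle1_mid 0.55 [184.2, 144.4, 207.5, 189.2] 674
side opening0 0.64 [452.3, 310.1, 468.1, 327.0] 153
side opening0 0.52 [345.4, 265.0, 357.9, 275.4] 100
```

View pics/top0.png

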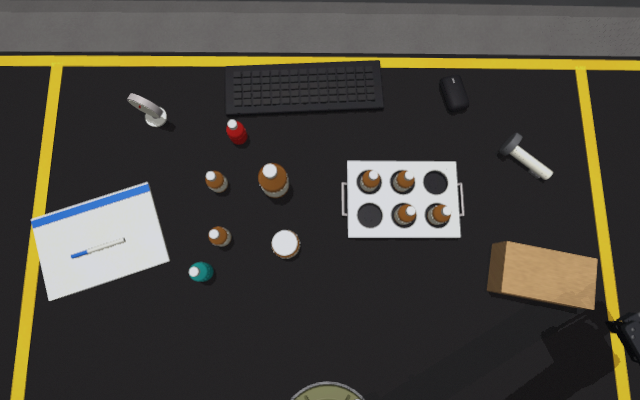

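View pics/side0.png

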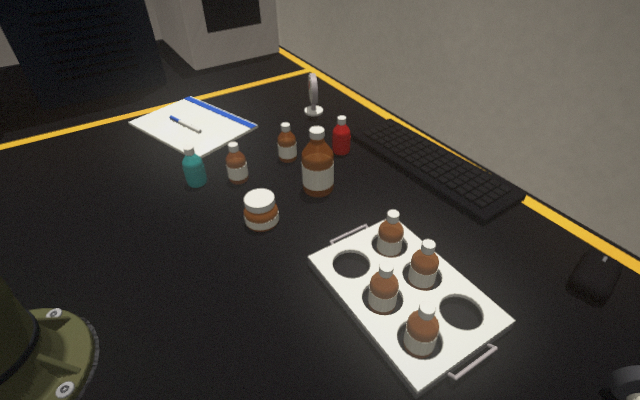

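The top view shows these things that could be taken for the target:
- small amber bottles at (217,182) and (220,237)
- red look-alike at (236,131)
- turquoise look-alike at (201,272)
- big amber bottle at (273,180)
- squat jar at (286,244)

The empty cells are at (435,182) and (370,215). In the side view the amber small bottles are at (287,143) and (236,163), and the empty cells are at (351,264) and (461,311). I choose the two small amber ones.

```bash
cat > m.py <<'E'
from h import *
from scipy.optimize import minimize
a=np.linspace(0,2*np.pi,60)
def circ(x,y,z,r): return np.c_[x+r*np.cos(a),y+r*np.sin(a),0*a+z]
def ras(c,X,h=True):
    m=np.zeros((1600,2560),np.uint8); p=((proj(c,X)+.5)*4).astype(np.float32)
    cv2.fillPoly(m,[cv2.convexHull(p).astype(np.int32)],1); return cv2.resize(m.astype(np.float32),(640,400),interpolation=cv2.INTER_AREA)
def bottle(c,x,y,z=0): return ras(c,np.r_[circ(x,y,z,.022),circ(x,y,z+.057,.022),circ(x,y,z+.095,.011)])
def hole(c,x,y): return ras(c,circ(x,y,.026,.032))*ras(c,circ(x,y,.018,.032))
def fit(f,obs,x0):
    cost=lambda p:sum(1-np.minimum(f(c,*p),m).sum()/np.maximum(f(c,*p),m).sum() for c,m in obs)
    r=minimize(cost,x0,method="Nelder-Mead",options=dict(initial_simplex=np.array(x0)+[[0,0],[.012,0],[0,.012]],xatol=1e-4)); return r.x.round(4),round(r.fun,3)
E
python3 - <<'E'
from m import *
C={n:viewer.capture(n) for n in ("top","side")}
M={n:[d for l in ("bottle0_mid","bottle1_mid") for d in viewer.masks_of(l,n)] for n in C}
def near(n,u,v): return min(M[n],key=lambda d:abs(np.mean(np.array(d["bbox"])[[0,2]])-u)+abs(np.mean(np.array(d["bbox"])[[1,3]])-v))
for t,s in (((217,182),(287,143)),((220,237),(236,163))):
    ds=[near("top",*t),near("side",*s)]; print([d["bbox"] for d in ds])
    obs=[(C[n],d["pixels"].astype(np.float32)) for n,d in zip(C,ds)]
    x0=back(C["top"],[t],.05)[0,:2]
    print("bottle",x0,fit(bottle,obs,x0),[fit(bottle,[o],x0) for o in obs])
for t,s in (((435,182),(461,311)),((370,215),(351,264))):
    obs=[]
    for n,p in zip(C,(t,s)):
        g=(C[n]["img"].max(2)<95).astype(np.uint8); _,L=cv2.connectedComponents(g,connectivity=4); m=(L==L[p[1],p[0]]); print(m.sum()); obs.append((C[n],m.astype(np.float32)))
    x0=back(C["top"],[t],.026)[0,:2]
    print("hole",x0,fit(hole,obs,x0),[fit(hole,[o],x0) for o in obs])
# others
for k,(t,z) in dict(big=((273,180),.08),jar=((286,244),.03),red=((236,131),.05),turq=((201,272),.05)).items(): print(k,back(C["top"],[t],z))
i=C["top"]["img"][110:290,180:300]; save("pics/crop.png",cv2.resize(i,None,fx=3.2,fy=3.2,interpolation=cv2.INTER_CUBIC))
E
```

```text
[[206.2, 174.1, 226.1, 192.2], [275.0, 120.4, 295.2, 164.0]]
bottle [0.58842835 0.2653431 ] (array([0.5971, 0.2725]), np.float64(0.299)) [(array([0.594 , 0.2718]), np.float64(0.164)), (array([0.5971, 0.2701]), np.float64(0.107))]
[[208.6, 226.9, 231.7, 248.7], [226.0, 142.5, 248.8, 185.1]]
bottle [0.45414047 0.25294806] (array([0.4586, 0.2589]), np.float64(0.261)) [(array([0.4574, 0.259 ]), np.float64(0.058)), (array([0.4612, 0.2567]), np.float64(0.106))]
439
1049
hole [ 0.59309712 -0.27881333] (array([ 0.5954, -0.281 ]), np.float64(0.097)) [(array([ 0.5943, -0.2808]), np.float64(0.046)), (array([ 0.5958, -0.2805]), np.float64(0.031))]
466
708
hole [ 0.50907783 -0.11036963] (array([ 0.5114, -0.1096]), np.float64(0.103)) [(array([ 0.5103, -0.1093]), np.float64(0.061)), (array([ 0.5117, -0.1096]), np.float64(0.035))]
big [[0.58596753 0.12614492 0.08      ]]
jar [[0.43809881 0.09738032 0.03      ]]
red [[0.71925623 0.22335858 0.05      ]]
turq [[0.37236838 0.29412473 0.05      ]]
```

View pics/crop.png

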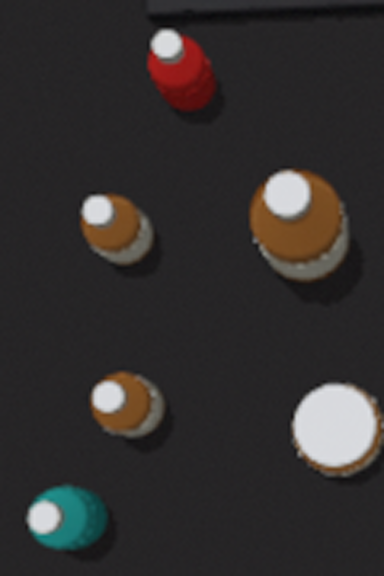

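The crop confirms the two small amber bottles at full-frame (217,182) and (220,237), the red and turquoise ones apart from them. I'll first turn the wrist so that tool y = world x and tool x = world y.

{"method": "move_arm", "body": {
  "targets": "0.85 0 0 -0.01 0 0 -10.7; 0.85 0 0 -0.01 0 0 -10.7; 0.85 0 0 -0.01 0 0 -10.7; 0.85 0 0 0 0 0 -10.7; 0.85 0 0 0 0 0 -10.7",
  "force": 20
}}

```text
t: 1.32
ee_pos: [0.2832, -0.5852, 0.2528]
ee_rot: [2.412, 2.012, -0.0]
force: [-0.9, 0.1, -0.0]
width: 0.074
gripper_force: 0.0
```

{"method": "move_arm", "body": {
  "targets": "0.85 0 0 0 0 0 -10.7; 0.85 0.05 0.02 0 0 0 0; 0.85 0.05 0.02 0 0 0 0; 0.85 0.05 0.02 0 0 0 0; 0.85 0.05 0.02 0 0 0 0"
}}

```text
t: 1.95
ee_pos: [0.3636, -0.3834, 0.2528]
ee_rot: [2.22, 2.221, -0.0]
force: [1.4, 0.3, -0.1]
width: 0.0738
gripper_force: 0.0
```

{"method": "move_arm", "body": {
  "targets": "0.85 0.0545 0.0194 0 0 0 0; 0.85 0.0545 0.0194 0 0 0 0; 0.85 0.0545 0.0194 0 0 0 0; 0.85 0.0545 0.0194 0 0 0 0; 0.85 0.0545 0.0194 0 0 0 0"
}}

```text
t: 2.58
ee_pos: [0.4604, -0.1107, 0.2529]
ee_rot: [2.22, 2.221, -0.0]
force: [1.5, -0.5, -0.6]
width: 0.0737
gripper_force: 0.0
```

{"method": "move_arm", "body": {
  "targets": "0.85 0.0545 0.0194 0 0 0 0; 0.85 0.0545 0.0194 0 0 0 0; 0.85 0.0545 0.0194 0 0 0 0; 0.85 0.0545 0.0194 0 0 0 0; 0.85 0.0545 0.0194 0 0 0 0"
}}

```text
t: 3.2
ee_pos: [0.5575, 0.1613, 0.2529]
ee_rot: [2.221, 2.22, 0.001]
force: [0.5, -1.4, 0.2]
width: 0.0743
gripper_force: 0.0
```

{"method": "move_arm", "body": {
  "targets": "0.85 0.0545 0.0194 0 0 0 0; 0.85 0.0545 0.0194 0 0 0 0; 0.85 0 0 0.04 0 0 0; 0.85 0 0 0.04 0 0 0; 0.85 0 0 0 0 0 0"
}}

```text
t: 3.82
ee_pos: [0.5938, 0.2676, 0.1691]
ee_rot: [-2.219, -2.221, 0.01]
force: [-0.4, 0.1, 0.6]
width: 0.0739
gripper_force: 0.0
```

{"method": "move_arm", "body": {
  "targets": "0.85 0.0035 0.002 0.035 0 0 0; 0.85 0 0 0.035 0 0 0; 0.85 0 0 0.035 0 0 0; 0.85 0 0 0.025 0 0 0; 0.85 0 0 0 0 0 0"
}}

```text
t: 4.45
ee_pos: [0.5976, 0.2718, 0.0425]
ee_rot: [-2.222, -2.221, 0.002]
force: [0.5, 0.5, 0.6]
width: 0.074
gripper_force: 0.0
```

Run:
```python
from h import *
c=viewer.capture("side"); save("pics/s1.png",cv2.resize(c["img"][60:220,160:380],None,fx=3,fy=3,interpolation=cv2.INTER_CUBIC))
s=manip.get_state(); print(s["ee_pos"],cv2.Rodrigues(s["ee_rot"])[0].round(3))
```

```text
[0.59844269 0.27255294 0.04397755] [[ 0.     1.     0.001]
 [ 1.    -0.     0.   ]
 [ 0.     0.001 -1.   ]]
```

View pics/s1.png

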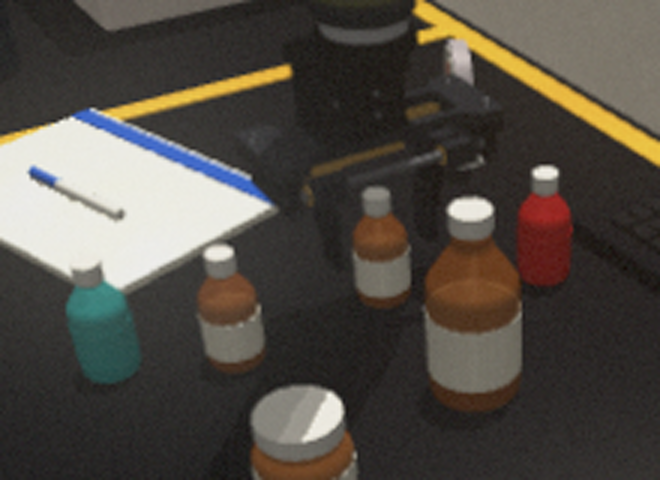

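The side crop shows the near finger at about (330,235) and the far one at (430,200), with the amber bottle at (380,250) between them. Next I lower the last bit and grip.

{"method": "move_arm", "body": {
  "targets": "0.85 -0.001 -0.002 0.012 0 0 0; 0.4 0 0 0 0 0 0; 0.2 0 0 0 0 0 0; 0.2 0 0 0 0 0 0; 0.2 0 0 0 0 0 0",
  "force": 25
}}

```text
t: 5.12
ee_pos: [0.5958, 0.2717, 0.0308]
ee_rot: [2.221, 2.222, 0.001]
force: [0.6, -0.2, -0.1]
width: 0.0432
gripper_force: 25.0
```

{"method": "move_arm", "body": {
  "targets": "0.2 0 0 -0.03 0 0 0; 0.2 0 0 -0.04 0 0 0; 0.2 0 0 -0.05 0 0 0; 0.2 0 0 -0.05 0 0 0; 0.2 0 0 -0.03 0 0 0"
}}

```text
t: 5.75
ee_pos: [0.5959, 0.2722, 0.2333]
ee_rot: [2.22, 2.222, 0.004]
force: [-0.1, 0.9, -2.1]
width: 0.0434
gripper_force: 25.0
```

{"method": "move_arm", "body": {
  "targets": "0.2 -0.02 0 0 0 0 0; 0.2 -0.04 0 0 0 0 0; 0.2 -0.05 0 0 0 0 0; 0.2 -0.05 0 0 0 0 0; 0.2 -0.05 0 0 0 0 0"
}}

```text
t: 6.38
ee_pos: [0.5952, 0.0599, 0.2302]
ee_rot: [2.221, 2.222, -0.001]
force: [-0.1, 0.0, -1.3]
width: 0.0436
gripper_force: 25.0
```

{"method": "move_arm", "body": {
  "targets": "0.2 -0.05 0 0 0 0 0; 0.2 -0.05 0 0 0 0 0; 0.2 -0.05 0 0 0 0 0; 0.2 -0.05 0 0 0 0 0; 0.2 -0.05 0 0 0 0 0"
}}

```text
t: 7.0
ee_pos: [0.5954, -0.1899, 0.2304]
ee_rot: [-2.221, -2.222, 0.001]
force: [0.3, -0.4, -1.5]
width: 0.0434
gripper_force: 25.0
```

{"method": "move_arm", "body": {
  "targets": "0.2 -0.04 0 0 0 0 0; 0.2 -0.03 0 0 0 0 0; 0.2 -0.02 0 0 0 0 0; 0.2 0 0 0 0 0 0; 0.2 0 0 0 0 0 0"
}}

```text
t: 7.62
ee_pos: [0.5963, -0.2762, 0.2306]
ee_rot: [-2.218, -2.224, -0.002]
force: [0.3, 0.1, -2.0]
width: 0.0435
gripper_force: 25.0
```

Run:
```python
from h import *
c=viewer.capture("side"); save("pics/s2.png",c["img"])
s=manip.get_state(); print(s["t"],s["ee_pos"],s["width"],cv2.Rodrigues(s["ee_rot"])[0].round(3))
```

```text
7.675 [ 0.59636505 -0.27597626  0.23075048] 0.043422476891343785 [[-0.004  1.     0.   ]
 [ 1.     0.004  0.001]
 [ 0.001  0.    -1.   ]]
```

View pics/s2.png

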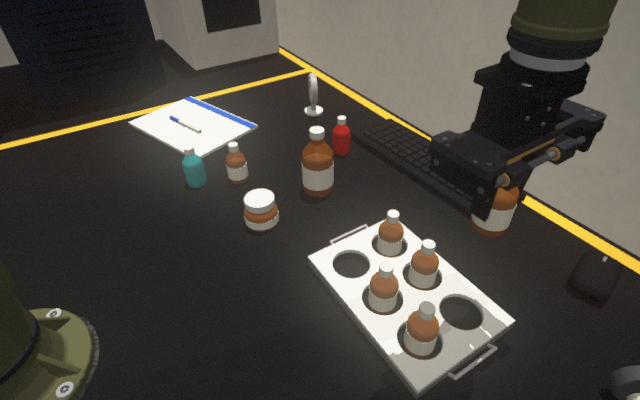

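The held bottle hangs upright at (493,205), and the empty far-right cell is at (461,311).

{"method": "move_arm", "body": {
  "targets": "0.2 -0.005 -0.001 0.04 0 0 0; 0.2 0 0 0.04 0 0 0; 0.2 0 0 0.04 0 0 0; 0.2 0 0 0.025 0 0 0; 0.2 0 0 0 0 0 0"
}}

```text
t: 8.3
ee_pos: [0.5935, -0.2813, 0.0836]
ee_rot: [-2.215, -2.221, 0.002]
force: [0.1, 0.4, -1.4]
width: 0.0433
gripper_force: 25.0
```

Run:
```python
from m import *
c=viewer.capture("side"); save("pics/s3.png",cv2.resize(c["img"][180:380,300:540],None,fx=3,fy=3,interpolation=cv2.INTER_CUBIC))
s=manip.get_state(); p=s["ee_pos"]; print(p)
print("bottle base should be", proj(c,[[p[0],p[1],p[2]-.0308],[p[0],p[1],p[2]-.0308+.057],[.5954,-.281,.026]]))
for n in ("top","side"):
    viewer.capture(n)
    for d in viewer.masks_of("bottle0_mid",n): print(n,d["bbox"],d["confidence"])
```

```text
[ 0.59489602 -0.28188814  0.08553079]
bottle base should be [[465.17240562 299.56163606]
 [473.82444616 274.47745063]
 [460.98535937 310.53558582]]
top [226.3, 119.8, 249.1, 142.5] 0.94
top [433.9, 169.0, 450.0, 187.5] 0.58
top [209.5, 228.3, 231.4, 247.7] 0.35
side [452.9, 279.7, 487.7, 316.7] 0.82
side [336.1, 115.4, 352.1, 156.2] 0.62
```

View pics/s3.png

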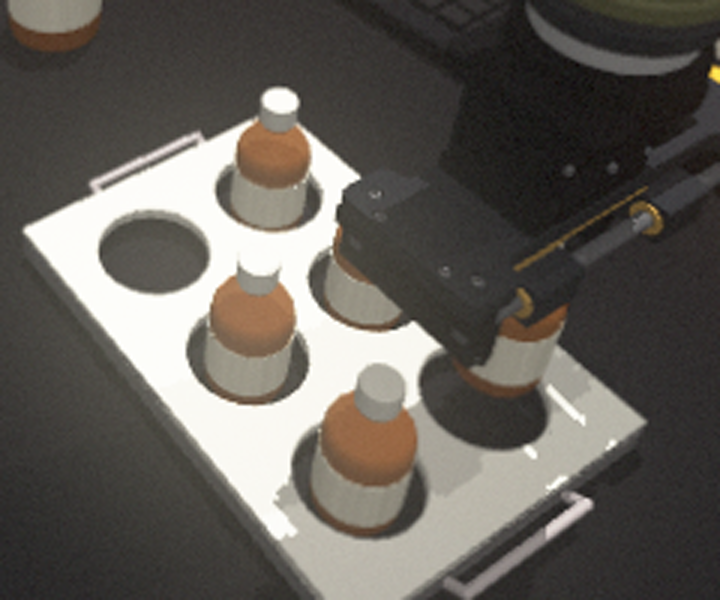

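The bottle hangs over the opening (crop base about (500,385), opening centre about (484,395)), which agrees with the projection. Lowering.

{"method": "move_arm", "body": {
  "targets": "0.2 0 0 0.02 0 0 0; 0.2 0 0 0.015 0 0 0; 0.2 0 0 0.01 0 0 0; 0.2 0 0 0 0 0 0; 0.2 0 0 0 0 0 0"
}}

```text
t: 9.18
ee_pos: [0.5952, -0.2834, 0.0408]
ee_rot: [2.22, 2.222, 0.001]
force: [0.8, -0.4, -0.7]
width: 0.0432
gripper_force: 25.0
```

{"method": "move_arm", "body": {
  "targets": "0.2 0.001 0 0.003 0 0 0; 0.2 0 0 0.0015 0 0 0; 0.2 0 0 0 0 0 0"
}}

```text
t: 9.55
ee_pos: [0.5947, -0.2824, 0.036]
ee_rot: [-2.221, -2.222, 0.0]
force: [0.6, -0.1, -1.3]
width: 0.0438
gripper_force: 25.0
```

{"method": "move_arm", "body": {
  "targets": "0.2 0 0 0.001 0 0 0; 0.2 0 0 0 0 0 0"
}}

```text
t: 9.8
ee_pos: [0.595, -0.2825, 0.0358]
ee_rot: [2.221, 2.222, -0.0]
force: [-1.0, 0.2, 3.3]
width: 0.0437
gripper_force: 25.0
```

Contact with the floor (+3.3 N). Now I release, opening only to about 63 mm, and rise.

{"method": "move_arm", "body": {
  "targets": "0.6 0 0 0 0 0 0; 0.72 0 0 0 0 0 0; 0.72 0 0 0 0 0 0; 0.72 0 0 -0.01 0 0 0; 0.72 0 0 -0.03 0 0 0"
}}

```text
t: 10.42
ee_pos: [0.5936, -0.282, 0.0742]
ee_rot: [-2.218, -2.22, 0.001]
force: [0.1, 0.7, -0.3]
width: 0.0626
gripper_force: 0.0
```

{"method": "move_arm", "body": {
  "targets": "0.72 0 0 -0.04 0 0 0; 0.72 0 0 -0.05 0 0 0; 0.85 0 0 -0.05 0 0 0; 0.85 0.03 -0.007 -0.01 0 0 0; 0.85 0.055 -0.014 0 0 0 0"
}}

```text
t: 11.05
ee_pos: [0.5746, -0.1989, 0.2272]
ee_rot: [2.223, 2.215, 0.003]
force: [1.2, 0.8, 0.5]
width: 0.0735
gripper_force: 0.0
```

{"method": "move_arm", "body": {
  "targets": "0.85 0.055 -0.014 0 0 0 0; 0.85 0.055 -0.014 0 0 0 0; 0.85 0.055 -0.014 0 0 0 0; 0.85 0.055 -0.014 0 0 0 0; 0.85 0.055 -0.014 0 0 0 0"
}}

```text
t: 11.68
ee_pos: [0.5031, 0.0795, 0.2259]
ee_rot: [2.219, 2.221, 0.001]
force: [0.9, 0.2, -0.4]
width: 0.074
gripper_force: 0.0
```

{"method": "move_arm", "body": {
  "targets": "0.85 0.055 -0.014 0 0 0 0; 0.85 0.055 -0.014 0 0 0 0; 0.85 0.055 -0.014 0 0 0 0; 0.85 0 0 0 0 0 0; 0.85 0 0 0 0 0 0"
}}

```text
t: 12.3
ee_pos: [0.4617, 0.2422, 0.2253]
ee_rot: [2.219, 2.222, -0.0]
force: [0.7, -0.2, -0.2]
width: 0.0739
gripper_force: 0.0
```

Run:
```python
from m import *
s=manip.get_state(); print(s["t"],s["ee_pos"])
c=viewer.capture("side"); save("pics/s4.png",c["img"])
for d in viewer.masks_of("bottle1_mid","side"):
    b=d["bbox"]; print(b,round(d["confidence"],2))
    if 215<b[0]<235: print(fit(bottle,[(c,d["pixels"].astype(np.float32))],(.459,.258)))
```

```text
12.3 [0.46168891 0.24224668 0.2253286 ]
[226.7, 141.8, 250.0, 185.0] 0.98
(array([0.4603, 0.2559]), np.float64(0.132))
[181.3, 145.1, 207.4, 189.3] 0.83
```

View pics/s4.png

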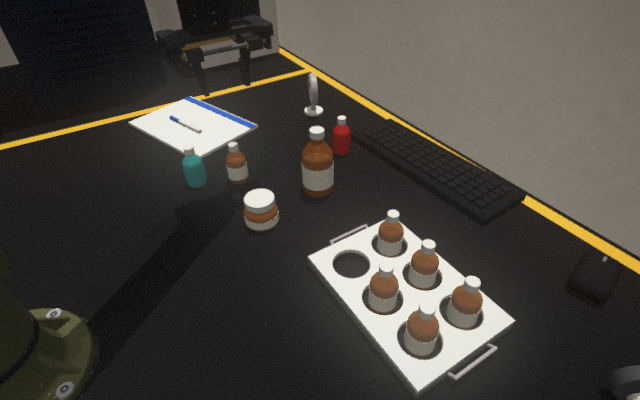

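The first bottle now stands in its cell at (465,305). The second one is still at (237,163).

{"method": "move_arm", "body": {
  "targets": "0.85 0.0155 -0.002 0.02 0 0 0; 0.85 0 0 0.05 0 0 0; 0.85 0 0 0.05 0 0 0; 0.85 0 0 0.04 0 0 0; 0.85 0 0 0.02 0 0 0"
}}

```text
t: 13.02
ee_pos: [0.4592, 0.2557, 0.0429]
ee_rot: [-2.223, -2.219, 0.005]
force: [-1.1, -0.9, 0.7]
width: 0.0738
gripper_force: 0.0
```

{"method": "move_arm", "body": {
  "targets": "0.85 0 0 0 0 0 0; 0.85 0 0 0 0 0 0"
}}

```text
t: 13.28
ee_pos: [0.4609, 0.2584, 0.0466]
ee_rot: [2.221, 2.221, 0.004]
force: [0.1, 0.5, 1.1]
width: 0.0738
gripper_force: 0.0
```

{"method": "move_arm", "body": {
  "targets": "0.85 -0.001 -0.001 0.015 0 0 0; 0.4 0 0 0 0 0 0; 0.2 0 0 0 0 0 0; 0.2 0 0 0 0 0 0; 0.2 0 0 0 0 0 0"
}}

```text
t: 13.9
ee_pos: [0.4591, 0.2572, 0.0304]
ee_rot: [2.22, 2.222, 0.002]
force: [0.6, -1.0, -1.2]
width: 0.043
gripper_force: 25.0
```

{"method": "move_arm", "body": {
  "targets": "0.2 0 0 -0.03 0 0 0; 0.2 0 0 -0.04 0 0 0; 0.2 0 0 -0.05 0 0 0; 0.2 0 0 -0.05 0 0 0; 0.2 0 0 -0.03 0 0 0"
}}

```text
t: 14.52
ee_pos: [0.4588, 0.2575, 0.2323]
ee_rot: [2.219, 2.221, 0.003]
force: [0.5, -0.0, -2.0]
width: 0.0433
gripper_force: 25.0
```

{"method": "move_arm", "body": {
  "targets": "0.2 -0.02 0.003 0 0 0 0; 0.2 -0.04 0.006 0 0 0 0; 0.2 -0.05 0.007 0 0 0 0; 0.2 -0.05 0.007 0 0 0 0; 0.2 -0.05 0.007 0 0 0 0"
}}

```text
t: 15.15
ee_pos: [0.4883, 0.0454, 0.2299]
ee_rot: [2.22, 2.222, -0.001]
force: [-0.2, 0.2, -2.2]
width: 0.0431
gripper_force: 25.0
```

{"method": "move_arm", "body": {
  "targets": "0.2 -0.05 0.007 0 0 0 0; 0.2 -0.05 0.007 0 0 0 0; 0.2 -0.037 0.005 0 0 0 0; 0.2 -0.02 0.003 0 0 0 0; 0.2 0 0 0 0 0 0"
}}

```text
t: 15.78
ee_pos: [0.5105, -0.1105, 0.2296]
ee_rot: [-2.222, -2.219, -0.0]
force: [0.3, 0.3, -2.2]
width: 0.0433
gripper_force: 25.0
```

{"method": "move_arm", "body": {
  "targets": "0.2 0 0 0.04 0 0 0; 0.2 0 0 0.04 0 0 0; 0.2 0 0 0.04 0 0 0; 0.2 0 0 0.025 0 0 0; 0.2 0 0 0 0 0 0"
}}

```text
t: 16.4
ee_pos: [0.5091, -0.1071, 0.0836]
ee_rot: [-2.214, -2.223, 0.002]
force: [0.1, -0.5, -2.1]
width: 0.0433
gripper_force: 25.0
```

Run:
```python
from m import *
c=viewer.capture("side"); save("pics/s5.png",cv2.resize(c["img"][180:380,300:540],None,fx=3,fy=3,interpolation=cv2.INTER_CUBIC))
s=manip.get_state(); p=s["ee_pos"]; print(p,s["width"],s["force"])
print((proj(c,[[p[0],p[1],p[2]-.0304],[.5112,-.1096,.026]])-[300,180])*3)
```

```text
[ 0.51055219 -0.10773545  0.08512017] 0.04329368442486706 [ 0.41716022 -0.19017625 -1.49713078]
[[150.15180435 211.57653408]
 [151.38921934 247.52831809]]
```

View pics/s5.png

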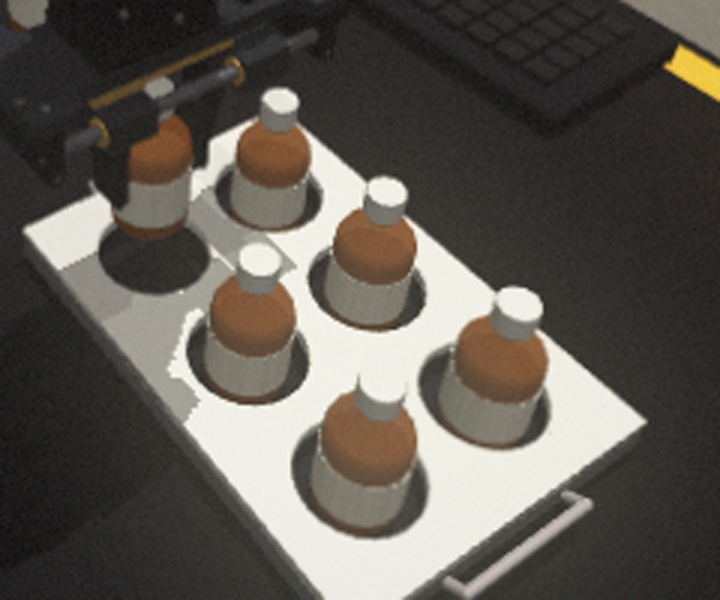

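The first bottle stands upright in its cell (crop (492,380)). The second hangs over the last opening (base about (150,215), opening centre (153,252)).

{"method": "move_arm", "body": {
  "targets": "0.2 -0.001 0 0.02 0 0 0; 0.2 0 0 0.015 0 0 0; 0.2 0 0 0.01 0 0 0; 0.2 0 0 0 0 0 0; 0.2 0 0 0 0 0 0"
}}

```text
t: 17.08
ee_pos: [0.5111, -0.111, 0.0403]
ee_rot: [2.221, 2.222, 0.001]
force: [0.2, 1.0, -2.1]
width: 0.0432
gripper_force: 25.0
```

{"method": "move_arm", "body": {
  "targets": "0.2 0 0 0.003 0 0 0; 0.2 0 0 0.0015 0 0 0; 0.2 0 0 0 0 0 0"
}}

```text
t: 17.45
ee_pos: [0.5107, -0.111, 0.0355]
ee_rot: [2.221, 2.222, -0.0]
force: [0.1, -0.4, -2.2]
width: 0.0433
gripper_force: 25.0
```

{"method": "move_arm", "body": {
  "targets": "0.2 0 0 0.001 0 0 0; 0.2 0 0 0 0 0 0"
}}

```text
t: 17.7
ee_pos: [0.5109, -0.1111, 0.0352]
ee_rot: [2.221, 2.222, -0.001]
force: [-2.4, 0.2, 4.6]
width: 0.0432
gripper_force: 24.9
```

{"method": "move_arm", "body": {
  "targets": "0.6 0 0 0 0 0 0; 0.72 0 0 0 0 0 0; 0.72 0 0 0 0 0 0; 0.72 0 0 -0.01 0 0 0; 0.72 0 0 -0.03 0 0 0"
}}

```text
t: 18.32
ee_pos: [0.5096, -0.1106, 0.0742]
ee_rot: [-2.219, -2.22, 0.001]
force: [-0.1, -0.2, 0.5]
width: 0.0624
gripper_force: 0.0
```

{"method": "move_arm", "body": {
  "targets": "0.72 0 0 -0.04 0 0 0; 0.72 0 0 -0.05 0 0 0; 0.72 0 0 -0.05 0 0 0; 0.72 0.05 0 0 0 0 0; 0.72 0.05 0 0 0 0 0"
}}

```text
t: 18.95
ee_pos: [0.5112, -0.0101, 0.2161]
ee_rot: [2.221, 2.218, 0.002]
force: [0.3, 0.4, -0.8]
width: 0.0628
gripper_force: 0.0
```

{"method": "move_arm", "body": {
  "targets": "0.72 0.05 0 0 0 0 0; 0.72 0.05 0 0 0 0 0; 0.72 0 0 0 0 0 0; 0.72 0 0 0 0 0 0"
}}

```text
t: 19.45
ee_pos: [0.5107, 0.0885, 0.2148]
ee_rot: [2.22, 2.222, -0.001]
force: [-0.3, -0.7, 0.2]
width: 0.0627
gripper_force: 0.0
```

Run:
```python
from h import *
c=viewer.capture("side"); save("pics/s6.png",c["img"]); print(manip.get_state()["t"],manip.get_state()["force"])
```

```text
19.5 [-0.06953758 -0.44265359 -0.14237454]
```

View pics/s6.png

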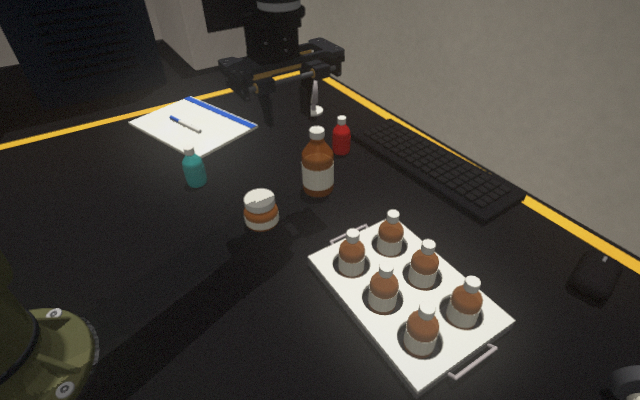

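All six cells now hold upright bottles, with the two new ones at (351,255) and (465,303). The gripper is clear of everything.

```bash
python3 -c "
from rig import manip; print(manip.job_done())"
```

```text
the job is handed in; nothing more can be done
None
```

Both matching amber bottles now stand upright in the crate's two empty cells, down on its floor, and I handed the job in at about 19.5 s of the 59 s allowed.

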